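Right the wax pot and wax the burr tip

TASK

The brass wax pot has been knocked over: stand it upright on the table and let go of it. Then take the wooden-handled burr from its fork stand, dip its ball tip into the pot until it lightly touches the solid wax at the bottom, and hang the burr back in the fork as it was. Leave the pot standing, and leave the black jar, the bench brush and the screwdriver alone.

Things in the scene. Friction and masses are not known exactly. Their poses are not given: they have to be found in the camera images.
- wax_pot: open octagonal brass pot, 0.25 kg, 56 mm over the flats, 80 mm tall, walls 4 mm, bottom-heavy. Origin: centre of its underside; z: its axis, out of the mouth (up when upright). Hard amber wax fixed inside fills it to z = 24 mm, 56 mm below the rim. At the start it lies on a flat, axis level (mouth within 0.4 rad of +y), y axis down, x axis square to two upright flats that can be gripped
- wax_top (a point): centre of the top of the wax cake in the pot, 24 mm above the pot's underside; axes as the pot's
- burr: hand burr, 80 g, 176 mm long: light wooden handle with brass ferrule, 24 to 25 mm diameter, 80 mm long; below it a steel shank 7 mm thick with a dark 10 mm ball at its end. Origin: centre of the ferrule's flat underside; z: up along the handle (its top at 80 mm, end of the ball at -96 mm). It hangs upright in the fork, the ferrule's underside resting on the prongs
- burr_tip (a point): lowest point of the burr's ball, 96 mm below the burr's origin
- tool_stand: fixed stand: dark wooden base 100 x 90 x 12 mm, post at x = 34 mm, level steel fork, its top 120 mm above the table. Origin: centre of the base's underside. The fork opens to -x (within 0.3 rad of facing the robot): two prongs 16 mm wide, 10 thick, 12 apart, reaching to x = -40 mm, with 4 mm high lips at the ends: lift the burr some 15 mm, then draw it out along -x
- fork_seat (a point): place of the burr's origin when it hangs in the fork: midway between the prongs, on their top face, at x = -12 mm of the stand; axes as the stand's
- dark_jar: closed black jar, 60 mm diameter, 70 mm tall, bystander; origin under its middle
- bench_brush: hand brush with yellow back and black bristles, 99 x 121 x 32 mm, bystander; origin under its middle
- screwdriver: small screwdriver with yellow handle lying flat, 53 x 123 x 17 mm, bystander; origin under its middle

How it is judged:
On the way, in this order (a step that is already met when the one before it is completed fails the run):
1. the wax pot stands upright on the table, let go and at rest (angle between wax_pot's own z axis and vertical below 0.08 rad and height (world z) of wax_pot between -0.006 and 0.006 m and linear speed of wax_pot below 0.02 m/s and contact force between the fingers and wax_pot below 0.1 N), for 0.3 s.
2. the burr's tip is down in the standing pot, at the wax (within 3 mm) (angle between wax_pot's own z axis and vertical below 0.08 rad and height (world z) of wax_pot between -0.006 and 0.006 m and z of burr_tip in the frame of wax_pot between 0.015 and 0.027 m and horizontal distance between burr_tip and wax_top below 0.024 m), for 0.1 s.
At the end, for the whole second after the job is handed in: The pot stands upright on the table (within 0.08 rad) and the burr hangs upright (within 0.12 rad) in the fork, ferrule on the prongs (within 4 mm in height, 10 mm sideways of the seat); both at rest (angle between wax_pot's own z axis and vertical below 0.08 rad and height (world z) of wax_pot between -0.006 and 0.006 m and linear speed of each of wax_pot, burr below 0.02 m/s and horizontal distance between burr and fork_seat below 0.01 m and z of burr in the frame of fork_seat between -0.004 and 0.004 m and angle between burr's own z axis and vertical below 0.12 rad); the robot touches nothing.
It fails at once if the burr is pressed hard on the pot (over 40 N) (contact force between burr and wax_pot above 40 N).
It fails at once if the black jar is moved by more than 20 mm or tipped over (distance of dark_jar from where it was at the start of the episode above 0.02 m or angle between dark_jar's own z axis and vertical above 0.3 rad).
It fails at once if the bench brush is moved by more than 20 mm or tipped over (distance of bench_brush from where it was at the start of the episode above 0.02 m or angle between bench_brush's own z axis and vertical above 0.3 rad).
It fails at once if the screwdriver is moved by more than 20 mm or tipped over (distance of screwdriver from where it was at the start of the episode above 0.02 m or angle between screwdriver's own z axis and vertical above 0.3 rad).
It also fails if it takes over 66 s, if anything falls off the work surface, if the arm or the gripper's body presses on something with over 40 N, if the wrist force passes 120 N, or if a joint passes its speed limit or range.

ROBOT

A 7-joint arm with a two-finger parallel gripper is mounted at the origin on a cart in front of the work surface, level with it; the furniture and walls round the work are solid. World frame = base frame: x ahead of the robot, y to its left, z up, the work surface at z = 0. Lengths are in m, angles in rad, forces in N, time in s.
With the tool pointing down it reaches from about 0.425 to 0.925 m from the base axis. Payload 6.8 kg.
Tool frame: the origin (TCP) lies between the finger pads; the fingertips stand 11 mm ahead of it and the grasp point (between the pads) lies 8 mm behind it; z points along the fingers, y is the line along which they close (so a half turn about z gives the same grasp; the last joint's range is limited). The gripper opens to 85 mm and grips with 20 to 120 N. Pads are 22 mm wide; open, the fingers measure 114 mm over their backs; the gripper's body (76 mm by 85 mm) begins 54 mm behind the grasp point. The pads swing forward as they close: fully open they stand 13 mm farther back than shut.
Start: joints at [-1.279, 0.477, 0.022, 1.555, -0.011, 1.109, -0.083], TCP at [0.263, 0.622, 0.242] pointing down, gripper open.
Joint ranges: [-2.96, 2.96], [-0.34, 2.1], [-1.41, 1.46], [0.24, 2.44], [-1.37, 4.51], [0.17, 1.92], [-2.96, 2.96]. Speed limits (rad/s): [2.39, 2.39, 3.14, 3.14, 3.14, 3.14, 3.14].

INTERFACE

Orientations are given as a unit quaternion [w, x, y, z].
In Python, from cell import env gives the robot as it stands. Calls block until the motion is done:
- env.reach(position, orientation): joint-space move of the TCP to a pose.
- env.movel(position, velocity=0.15, rot=None, stop_force=None): straight line of the TCP; rot=None keeps the orientation; velocity is the mean speed in m/s. With stop_force (N) it stops when the force on the tool has changed by that much, and returns True; else False.
- env.goto_joints(angles): joint-space move.
- env.grip(opening, f_grip=None): finger opening in m; f_grip is the grip in N (None keeps the last); returns when the fingers have stopped.
- env.dwell(seconds).
- env.inverse_kinematics(position, orientation): joint angles nearest the present ones, or None.
- env.camera(name): name is "scene" or "top"; returns the picture (480x640x3 uint8, blue, green, red); there is no depth.
- env.calibration(name): a dict with "fx", "fy", "cx", "cy" (pixels), "rvec" (rotation vector, rad) and "tvec" (3), from world to camera coordinates, as OpenCV has them. Camera axes: x right, y down, z forward; pixel columns grow to the right and rows downward; lengths in m; the calibration is good to about 2 mm. A picture is of the moment at which its call begins. calibration takes no time and is no camera call.
A pose or a line that the arm cannot do raises env.PlanningError and nothing moves.
- env.job_done(): hands the job in; it is judged then, once.
Readings, each from a call of its own:
- env.get_time(): time.
- env.get_qpos(): joint angles.
- env.get_joint_velocities(): joint speeds.
- env.get_joint_torque(): joint torques, N m.
- env.get_tcp_pos(): TCP position.
- env.get_orientation(): TCP orientation.
- env.get_force(): force on the tool from outside, world axes, zero at the start.
- env.get_torque(): the same for the moment, N m.
- env.get_opening(): finger opening in m.
- env.get_gripper_force(): force on a finger pad.
Only numpy, scipy, OpenCV 4.12 (cv2) and the standard library are available. Lean on these libraries where they do the work, as an engineer would, in place of code of your own. Each camera call takes 0.05 s, during which the arm holds its last target. There are 200 camera calls.

## Working session

There is one attempt and no reset: what is moved stays moved. The work goes in short steps, each a Python script; the robot and the scene stay as the last script left them, time stands still between calls to the robot, and variables do not carry over. Pictures are saved under pics/ and viewed, at most 10 in all, crops included, and the job is handed in when it is done.

```bash
mkdir -p pics; ls; python3 - <<'E'
from cell import env
import cv2
for n in("scene","top"):
    cv2.imwrite(f"pics/{n}0.png",env.camera(n)); print(env.calibration(n))
print(env.get_orientation(),env.get_time(),env.get_opening())
E
```

```text
cell.py
pics
{'fx': 443.6147845534926, 'fy': 443.6147845534926, 'cx': 318.4717814263477, 'cy': 237.50153322772664, 'rvec': array([ 2.27615711, -0.9475927 ,  0.36479843]), 'tvec': array([-0.39572128,  0.3486437 ,  0.72177212])}
{'fx': 534.0207691441516, 'fy': 534.0207691441516, 'cx': 321.19432435759325, 'cy': 234.64900657968786, 'rvec': array([ 2.11224112, -2.12402426,  0.20064995]), 'tvec': array([-0.00790475,  0.56175709,  1.10358327])}
[-8.63009589e-05  1.98547739e-01  9.80090880e-01 -8.09062725e-04] 0.1 0.0853265689616161
```

View pics/scene0.png

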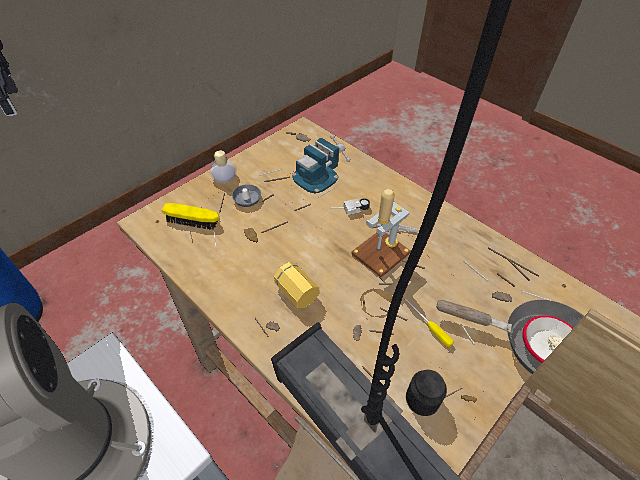

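View pics/top0.png

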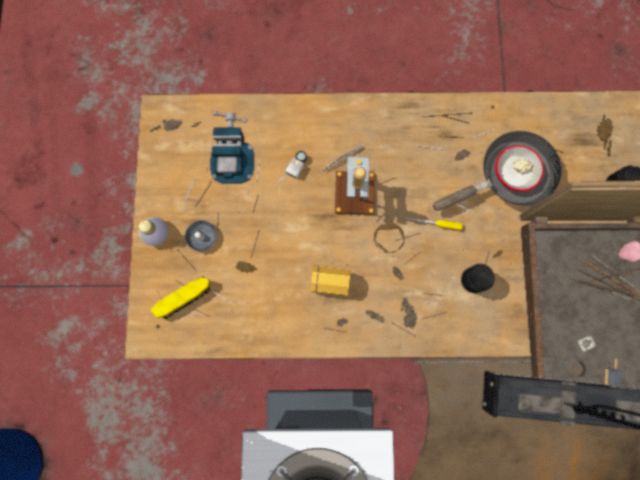

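The scene picture shows the pot lying at about (297,285), the burr in its fork at (387,207), the stand base at (382,254), the brush at (190,215), the screwdriver at (440,332) and the jar at (427,392). In the top picture the pot is at (331,281), the burr at (359,176), the stand base at (355,193), the jar at (478,278), the screwdriver at (448,225) and the brush at (181,297).

```bash
cat > h.py <<'E'
import numpy as np, cv2
from scipy.spatial.transform import Rotation as R
from scipy.optimize import least_squares
from cell import env
def proj(n,P):
    c=env.calibration(n);K=np.array([[c['fx'],0,c['cx']],[0,c['fy'],c['cy']],[0,0,1]])
    return cv2.projectPoints(np.atleast_2d(np.array(P,float)),c['rvec'],c['tvec'],K,None)[0][:,0]
def ray(n,uv):
    c=env.calibration(n);M=R.from_rotvec(c['rvec']).as_matrix()
    d=M.T@np.array([(uv[0]-c['cx'])/c['fx'],(uv[1]-c['cy'])/c['fy'],1]);return -M.T@c['tvec'],d
def onz(n,uv,z):
    o,d=ray(n,uv);return o+d*(z-o[2])/d[2]
def tri(a,b):  # scene px, top px
    o1,d1=ray('scene',a);o2,d2=ray('top',b)
    t=np.linalg.lstsq(np.c_[d1,-d2],o2-o1,rcond=None)[0]
    p,q=o1+t[0]*d1,o2+t[1]*d2
    return (p+q)/2,np.linalg.norm(p-q)
E
python3 - <<'E'
from h import *
for n in("scene","top"):
    print(n,proj(n,[env.get_tcp_pos(),[0,0,0],[.5,0,0],[.5,.3,0],[.5,-.3,0]]).round().tolist(), ray(n,(320,240))[0])
print('pot',tri((297,285),(331,281)),'burr top',tri((388,190),(359,172)))
for n,u in (('jar',(478,278)),('scr',(448,225)),('brush',(181,297)),('tbl',(135,357)),('box',(320,410))): print(n,onz('top',u,0))
s=cv2.imread('pics/scene0.png');t=cv2.imread('pics/top0.png')
up=lambda im,x,y,w,h,k:cv2.resize(im[y:y+h,x:x+w],None,fx=k,fy=k,interpolation=cv2.INTER_CUBIC)
cv2.imwrite('pics/c1.png',up(s,260,180,160,140,4.0 if 0 else 4))
a=up(t,300,255,66,50,6);b=up(t,325,150,66,75,6)
cv2.imwrite('pics/c2.png',np.hstack([a,np.zeros((300,4,3),np.uint8),b[:300]]) if 0 else np.hstack([np.vstack([a,np.zeros((150,396,3),np.uint8)]),b]))
E
```

```text
scene [[12.0, 104.0], [75.0, 452.0], [298.0, 275.0], [214.0, 205.0], [410.0, 368.0]] [ 0.12512307 -0.42103888  0.77857128]
top [[-46.0, 387.0], [317.0, 506.0], [317.0, 266.0], [183.0, 267.0], [450.0, 266.0]] [ 0.33952096 -0.01523657  1.19080767]
pot (array([ 0.46505606, -0.0328528 ,  0.03117033]), np.float64(0.004014886940013107)) burr top (array([ 0.6568945 , -0.08655919,  0.20340946]), np.float64(0.004365163631426554))
jar [ 0.47156676 -0.36055344  0.        ]
scr [ 0.5929865  -0.29975058  0.        ]
brush [0.43291292 0.30170514 0.        ]
tbl [0.30323313 0.3961249  0.        ]
box [ 0.19087782 -0.00632987  0.        ]
```

View pics/c1.png

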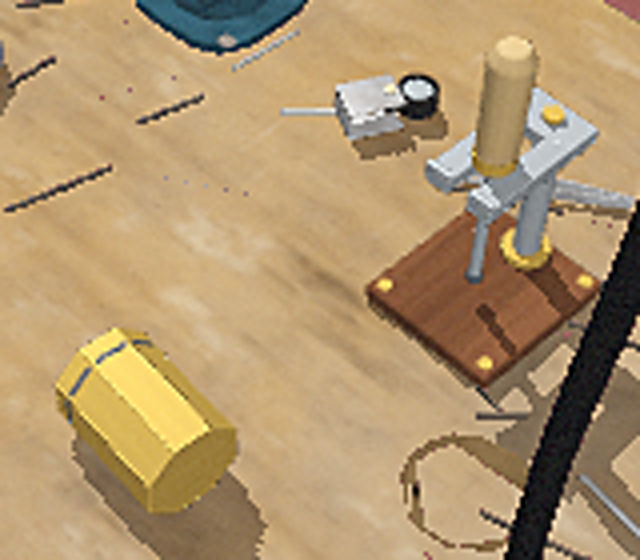

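View pics/c2.png

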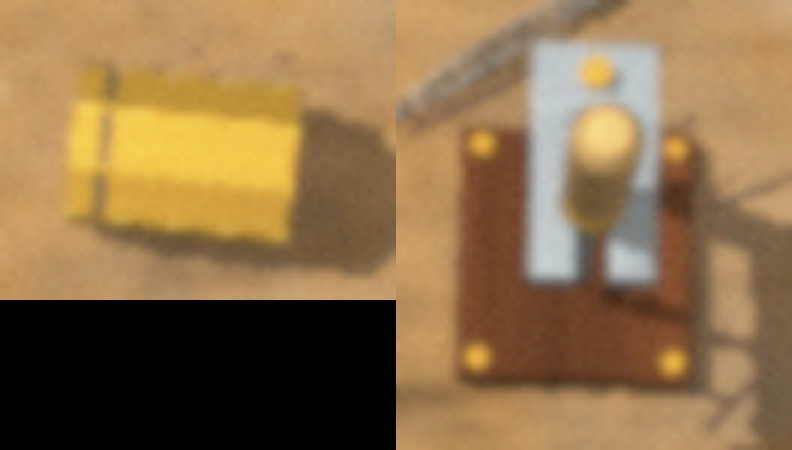

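The crops show the pot's mouth end at left (+y, marked by the dark band), with its bright top flat between about (312,272/283) and (350,275/287) in the top picture. The stand's base nails are at (339,174), (371.5,174.7), (338.5,209.5) and (371,210). The prong ends are at (347,197) and (368.7,197), the fork bolt at (358.5,162), and the burr handle's top at (360,171.7) top and (388,191) scene.

```bash
python3 - <<'E'
from h import *
a=11.6e-3;f=.028;h=.08
# points in pot frame lying: coordinates (across, along, height above axis)
M=[(a,h,f),(-a,h,f),(a,0,f),(-a,0,f),(f,h,a),(-f,h,a),(f,0,a),(-f,0,a)]
T=[(313,272),(312,283.3),(350.2,275),(349,287),(314.2,265.7),(310.8,291.2),(350.2,269.7),(348.3,295.3)]
Sm=[(-a,0,f),(a,0,f)];S=[(300,296.2),(311.2,285.5)]
def pts(p,m):
    m=np.array(m);return R.from_euler('z',p[3]).apply(m)+p[:3]
def res(p):return np.r_[(proj('top',pts(p,M))-T).ravel(),(proj('scene',pts(p,Sm))-S).ravel()]
r=least_squares(res,[.46,-.07,.028,0]);print('pot',r.x,'res',r.fun.round(1))
r=least_squares(lambda q:res([q[0],q[1],.028,q[2]]),[.46,-.07,0]);print('pot z fixed',r.x)
print('bolt',tri((398.2,208.7),(358.5,162)),'handle top',tri((388.2,191.2),(360,171.7)))
print('ferrule bottom z120', onz('scene',(260+495/4,180+170/4),.12))
N=np.array([onz('top',u,.0125) for u in((339.3,174),(371.5,174.7),(338.5,209.5),(371,210.3))]);print('nails',N.round(4).tolist(),N.mean(0))
F=np.array([onz('top',u,.12) for u in((347,197),(368.7,197),(347.7,157),(368.7,157.5))]);print('fork',F.round(4).tolist())
Fs=[onz('scene',(260+x/4,180+y/4),.12) for x,y in((428,163),(490,210),(598,132),(540,88))];print('fork scene',np.round(Fs,4).tolist())
E
```

```text
pot [ 0.45864967 -0.0707627   0.03025808 -0.11498342] res [-0.3  0.3 -0.5 -0.2 -0.1  1.3  0.   0.2 -0.4  0.   0.   0.2  0.3  0.
 -0.4  0.2  2.  -2.5  0.2  2. ]
pot z fixed [ 0.45908152 -0.07059372 -0.11321633]
bolt (array([ 0.70352004, -0.09083182,  0.12298696]), np.float64(0.0020560675711370578)) handle top (array([ 0.65749906, -0.08805504,  0.20117439]), np.float64(0.002582061718818131))
ferrule bottom z120 [ 0.65536441 -0.09333108  0.12      ]
nails [[0.7117, -0.0532, 0.0125], [0.7095, -0.1272, 0.0125], [0.6278, -0.0504, 0.0125], [0.6255, -0.1241, 0.0125]] [ 0.66862644 -0.08873214  0.0125    ]
fork [[0.628, -0.0651, 0.12], [0.6277, -0.1101, 0.12], [0.7149, -0.0678, 0.12], [0.7135, -0.112, 0.12]]
fork scene [[0.635, -0.0663, 0.12], [0.6326, -0.1086, 0.12], [0.7138, -0.114, 0.12], [0.718, -0.0729, 0.12]]
```

```bash
cat >> h.py <<'E'
d=np.array([np.sin(.113),np.cos(.113),0]);px=np.array([np.cos(.113),-np.sin(.113),0]);up=np.array([0,0,1.])
def quat(z,y):
    z=z/np.linalg.norm(z);x=np.cross(y,z);q=R.from_matrix(np.c_[x,y,z]).as_quat();return q[[3,0,1,2]]
def pre(A,s,yaw=0):   # lying / standing tool orientation
    Z=R.from_euler('z',yaw)
    return quat(-np.cos(A)*up-np.sin(A)*d,s*px),quat(Z.apply(np.cos(A)*d-np.sin(A)*up),s*Z.apply(px))
E
python3 - <<'E'
from h import *
print('beam',tri((275,360),(487,373)),tri((320,328),(490,412)))
P0=np.array([.459,-.0706,.028])+.05*d
for A in np.radians([25,35,45,55,65]):
  for s in(1,-1):
    for yaw in(0,.5,-.5):
      q0,q1=pre(A,s,yaw);z0=R.from_quat(q0[[1,2,3,0]]).apply([0,0,1]);z1=R.from_quat(q1[[1,2,3,0]]).apply([0,0,1])
      out=[]
      for p,q in((P0+.008*z0,q0),(P0+.008*z0+.1*up,q0),(np.array([.48,.02,.05])+.008*z1,q1),(np.array([.48,.02,.15])+.008*z1,q1)):
        j=env.inverse_kinematics(p,q);out.append(None if j is None else np.round(j,1).tolist())
      print(round(A,2),s,yaw,out if all(out) else [o is not None for o in out])
E
```

```text
beam (array([ 0.26543505, -0.25606513,  0.3398674 ]), np.float64(0.04773625918906554)) (array([ 0.25688138, -0.26411552,  0.40571024]), np.float64(0.04964741455393176))
0.44 1 0 [[-0.8, 0.7, 0.5, 2.2, 0.2, 0.6, -0.6], [-0.8, 0.5, 0.6, 2.1, 0.2, 0.8, -0.5], [0.5, 0.9, -0.1, 2.1, -1.1, 1.1, 1.3], [0.3, 0.7, 0.2, 2.1, -1.2, 1.4, 1.2]]
0.44 1 0.5 [[-0.8, 0.7, 0.5, 2.2, 0.2, 0.6, -0.6], [-0.8, 0.5, 0.6, 2.1, 0.2, 0.8, -0.5], [0.2, 0.9, 0.1, 1.8, -0.8, 1.5, 1.3], [0.0, 0.8, 0.4, 1.8, -0.9, 1.7, 1.3]]
0.44 1 -0.5 [[-0.8, 0.7, 0.5, 2.2, 0.2, 0.6, -0.6], [-0.8, 0.5, 0.6, 2.1, 0.2, 0.8, -0.5], [-0.1, 1.0, 0.6, 2.4, 4.4, 1.7, 1.6], [1.4, 0.9, -1.2, 2.3, -1.2, 0.3, 1.0]]
0.44 -1 0 [[-0.4, 0.6, 0.0, 2.1, 0.6, 0.7, 2.2], [-0.3, 0.4, -0.0, 2.1, 0.5, 0.9, 2.3], [0.1, 0.9, 0.4, 2.1, -1.4, 1.5, -1.7], [-0.1, 0.8, 0.6, 2.1, -1.3, 1.6, -1.8]]
0.44 -1 0.5 [[-0.4, 0.6, 0.0, 2.1, 0.6, 0.7, 2.2], [-0.3, 0.4, -0.0, 2.1, 0.5, 0.9, 2.3], [-0.2, 1.1, 0.6, 1.8, -1.1, 1.8, -1.6], [-0.2, 0.9, 0.6, 1.8, -1.0, 1.8, -1.7]]
0.44 -1 -0.5 [[-0.4, 0.6, 0.0, 2.1, 0.6, 0.7, 2.2], [-0.3, 0.4, -0.0, 2.1, 0.5, 0.9, 2.3], [-0.
[... 3415 characters left out ...]
, 2.0, -0.7, 1.1, 1.0]]
1.13 1 -0.5 [[-1.0, 1.1, 0.6, 2.0, 0.4, 1.0, -1.0], [-1.1, 0.9, 0.6, 2.0, 0.5, 1.1, -0.9], [0.4, 0.5, -0.4, 2.3, -0.9, 0.2, 0.3], [-0.7, 0.4, 0.9, 2.3, -1.1, 0.7, 0.5]]
1.13 -1 0 [[-0.5, 0.9, -0.1, 2.0, 0.8, 1.4, 1.7], [-0.5, 0.7, -0.1, 2.0, 0.8, 1.5, 1.8], [-0.5, 0.7, 0.8, 2.2, -1.3, 1.0, -2.0], [-0.8, 0.8, 1.3, 2.2, -1.2, 1.3, -2.1]]
1.13 -1 0.5 [[-0.5, 0.9, -0.1, 2.0, 0.8, 1.4, 1.7], [-0.5, 0.7, -0.1, 2.0, 0.8, 1.5, 1.8], [-0.7, 1.1, 1.3, 2.1, -1.3, 1.5, -1.5], [-0.8, 0.9, 1.3, 2.0, -1.1, 1.5, -1.7]]
1.13 -1 -0.5 [[-0.5, 0.9, -0.1, 2.0, 0.8, 1.4, 1.7], [-0.5, 0.7, -0.1, 2.0, 0.8, 1.5, 1.8], [0.7, 0.6, -0.8, 2.3, 0.3, 0.2, 2.4], [1.0, 0.5, -1.2, 2.2, 0.2, 0.5, 2.3]]
```

```bash
python3 - <<'E'
from h import *
print('beam',tri((275,360),(487,412)),tri((320,325),(490,375)))
q0,q1=pre(np.pi/4,1,.2)
z0=R.from_quat(q0[[1,2,3,0]]).apply([0,0,1])
G=np.array([.459,-.0706,.031])+.05*d; T=G+.008*z0
env.reach(T-.12*z0,q0)
print(env.get_tcp_pos(),env.get_qpos())
print(env.movel(T,.12,stop_force=15),env.get_tcp_pos())
env.grip(.03,70); print(env.get_opening(),env.get_gripper_force(),env.get_force())
env.movel(T+.13*up,.15); print(env.get_opening(),env.get_force(),env.get_time())
cv2.imwrite('pics/s1.png',np.vstack([env.camera('scene')[100:400,130:530],env.camera('top')[130:430,150:550]]))
E
```

```text
beam (array([ 0.23445746, -0.25626247,  0.36691635]), np.float64(0.003986825202803516)) (array([ 0.28896247, -0.26277591,  0.37518086]), np.float64(0.007075306508896908))
[0.47387447 0.05893303 0.11010771] [-1.06776934  0.70857988  0.60143211  1.98434062  0.28340864  1.04700902
 -0.80871309]
False [ 0.46452911 -0.02587619  0.02550146]
0.05491592195402321 73.96039827829782 [0.10044482 2.59859931 4.87014072]
0.054814743938773884 [-0.48561303  0.32832939 -3.0311756 ] 4.8417
```

View pics/s1.png

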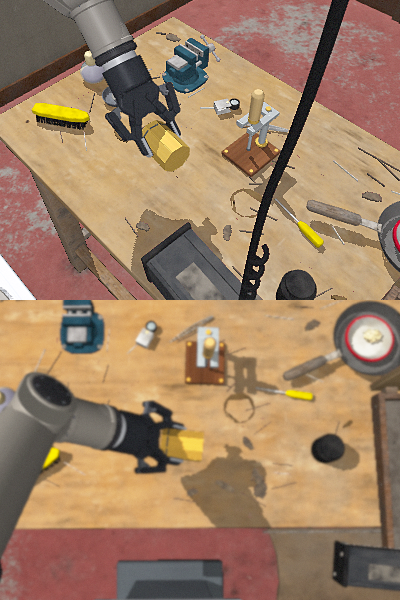

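The pot is held near its mouth and hangs level, at about (165,150) in the upper half. The stand is undisturbed.

```bash
python3 - <<'E'
from h import *
q0,q1=pre(np.pi/4,1,.2)
z1=R.from_quat(q1[[1,2,3,0]]).apply([0,0,1])
T=np.array([.475,.08,.05])+.008*z1
env.reach(T+.11*up,q1); print(env.get_tcp_pos(),env.get_opening(),env.get_qpos().round(2))
env.movel(T+.02*up,.15); print(env.get_force())
print(env.movel(T-.012*up,.03,stop_force=5),env.get_tcp_pos()-T,env.get_force(),env.get_time())
cv2.imwrite('pics/s2.png',np.vstack([env.camera('scene')[100:400,130:530],env.camera('top')[130:430,150:550]]))
E
```

```text
[0.47400004 0.08594415 0.1540022 ] 0.054802547820809455 [-0.56  0.71  0.96  2.12 -1.22  1.5   1.22]
[-0.12221125 -0.13855624 -2.57099632]
True [-1.99969341e-06 -4.34966916e-05  3.86303838e-04] [ 1.19820864 -0.94443883  4.6466805 ] 8.0917
```

View pics/s2.png

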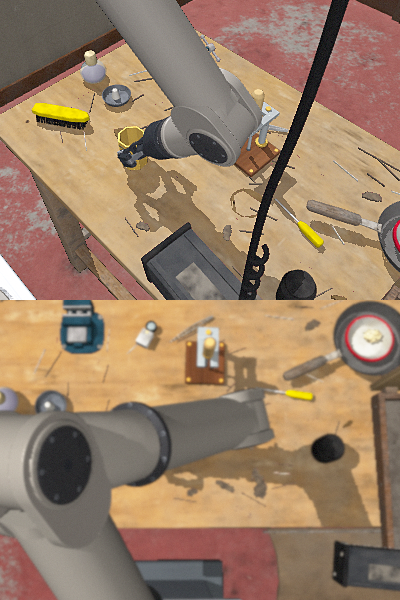

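The pot's mouth points up at about (130,137) in the upper half, with the gripper at its side. Contact came within 0.4 mm of the planned height.

```bash
python3 - <<'E'
from h import *
q0,q1=pre(np.pi/4,1,.2)
z1=R.from_quat(q1[[1,2,3,0]]).apply([0,0,1])
env.grip(.085); env.dwell(.3)
p=env.get_tcp_pos()
env.movel(p-.11*z1,.15)
yaw=-.03; c=np.array([-np.sin(yaw),np.cos(yaw),0])
cands=[(s,env.inverse_kinematics([.6565,-.0883,.30],quat(-up,s*c))) for s in(1,-1)]
print(cands)
now=env.get_qpos(); s=min((x for x in cands if x[1] is not None),key=lambda x:abs(x[1]-now).max())[0]
env.movel(env.get_tcp_pos()+[-.0,.05,.15],.2)
env.reach([.6,.05,.30],quat(-up,s*c)); print(s,env.get_qpos().round(2),env.get_time())
env.reach([.6565,-.0883,.30],quat(-up,s*c)); print(env.get_tcp_pos(),env.get_time())
env.reach([.6,.2,.30],quat(-up,s*c)) if 0 else None
T=env.camera('top');S=env.camera('scene')
cv2.imwrite('pics/top3.png',T);cv2.imwrite('pics/scene3.png',S)
u,v=proj('scene',[[.475,.08,.08]])[0].astype(int);a=cv2.resize(S[v-40:v+60,u-50:u+50],None,fx=4,fy=4,interpolation=2)
u,v=proj('top',[[.475,.08,.08]])[0].astype(int);b=cv2.resize(T[v-50:v+50,u-50:u+50],None,fx=4,fy=4,interpolation=2);print(proj('scene',[[.475,.08,.08]])[0].astype(int),u,v)
cv2.imwrite('pics/c3.png',np.hstack([a,b]))
E
```

```text
[(1, array([-0.54723845,  0.53759282,  0.88765346,  1.56139131, -0.43177297,
        1.2501888 ,  1.95009299])), (-1, array([-0.70244473,  0.73604376,  1.27320627,  1.57009184, -0.71364289,
        1.37318027, -0.95642044]))]
1 [-0.84  0.41  0.89  1.71 -0.34  1.19  1.68] 11.4333
[ 0.65518978 -0.0907175   0.29876073] 12.0833
[261 237] 277 273
```

View pics/c3.png

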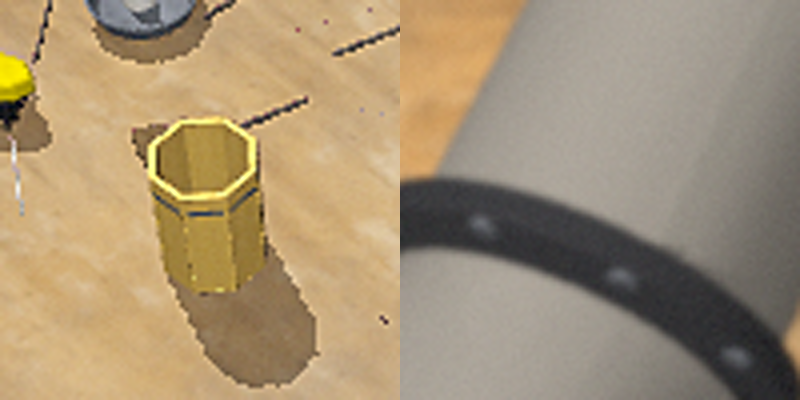

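The pot stands upright on the table, its rim centred at scene pixel (262,236.5), about 1 px from the planned place. The top view is blocked by the arm.

```bash
python3 - <<'E'
from h import *
print('pot rim',onz('scene',(261.7,236.6),.08))
S=np.array([.6568,-.0885,.172])
print(env.movel(S,.12,stop_force=12),env.get_tcp_pos(),env.get_force())
env.grip(.0,50); print(env.get_opening(),env.get_gripper_force(),env.get_force())
p=env.get_tcp_pos(); np.save('grasp.npy',np.r_[p,env.get_orientation()])
env.movel(p+.022*up,.08); print(env.get_force(),env.get_opening())
b=np.array([-np.cos(-.03),-np.sin(-.03),0])
print(env.movel(p+.022*up+.1*b,.1,stop_force=12),env.get_force(),env.get_tcp_pos())
env.movel(p+.1*up+.1*b,.15); print(env.get_tcp_pos(),env.get_opening(),env.get_time())
T=env.camera('top');C=env.camera('scene')
cv2.imwrite('pics/s4.png',np.hstack([cv2.resize(C[130:330,230:430],None,fx=2.,fy=2.,interpolation=2),cv2.resize(T[130:330,230:430],None,fx=2.,fy=2.,interpolation=2)]))
E
```

```text
pot rim [0.47647544 0.08063519 0.08      ]
False [ 0.65737798 -0.08869905  0.17292891] [ 0.06534018 -0.18734468 -0.13295393]
0.023341518965136896 49.003545083105564 [-0.50507866  1.2775894   3.10564261]
[ 0.70311023 -0.00811652 -1.56209941] 0.02313446276169342
False [ 0.73427163  0.18965944 -0.10676615] [ 0.55766698 -0.08505178  0.19438795]
[ 0.55671181 -0.08487331  0.27163846] 0.023243847787352306 16.2333
```

View pics/s4.png

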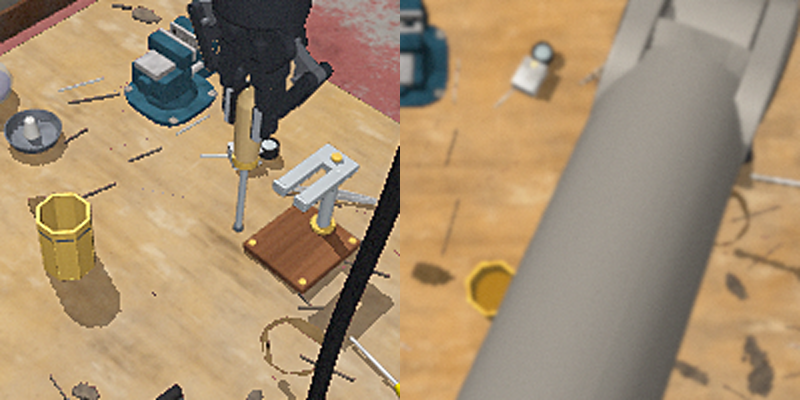

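The burr is out of the fork and hangs near vertical, its ball at about (237,230) in the left crop, which is scene pixel (348.5,245). The fork is empty and the pot stands at left.

```bash
python3 - <<'E'
from h import *
g=np.load('grasp.npy');p=env.get_tcp_pos();zt=p[2]-g[2]+.024
e=onz('scene',(348.5,245),zt+.003)-p;print('tip offset',e,proj('scene',[[p[0],p[1],zt]]))
pot=np.array([.476,.0805])
# tool yaw kept; go over the pot
env.movel([pot[0],pot[1],p[2]],.2); q=env.get_tcp_pos();print(q,env.get_force())
env.movel([pot[0],pot[1],g[2]+.015],.12); print(env.get_force())
hit=env.movel([pot[0],pot[1],g[2]-.006],.02,stop_force=2.5); env.dwell(.3)
print(hit,env.get_tcp_pos(),env.get_tcp_pos()[2]-g[2],env.get_force(),env.get_time())
C=env.camera('scene');cv2.imwrite('pics/s5.png',cv2.resize(C[130:330,180:380],None,fx=3.,fy=3.,interpolation=2))
E
```

```text
tip offset [ 0.00074929 -0.00070494 -0.14529279] [[347.86954451 246.01092482]]
[0.4762489  0.07959655 0.27108714] [-0.19995536 -0.10754082  0.01096391]
[ 0.23146656 -0.66379694 -0.17484925]
True [0.47585392 0.08056258 0.1716392 ] -0.0006535875877621833 [0.89405739 0.76045256 5.352399  ] 19.3167
```

View pics/s5.png

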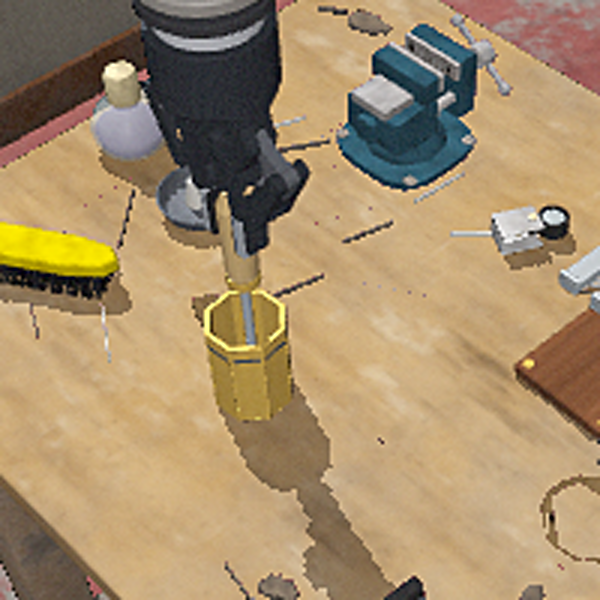

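The shank is centred in the pot at about (248,320), and contact came at the expected wax height. Now the burr goes back to the fork.

```bash
python3 - <<'E'
from h import *
g=np.load('grasp.npy')[:3];b=np.array([-np.cos(-.03),-np.sin(-.03),0])
c=env.get_tcp_pos()
env.movel(c+.1*up,.12)
env.movel(g+.1*up+.1*b,.2)
env.movel(g+.022*up+.1*b,.12); env.dwell(.2)
print(env.movel(g+.022*up,.06,stop_force=8),env.get_tcp_pos()-g,env.get_force())
print(env.movel(g-.004*up,.02,stop_force=3),env.get_tcp_pos()-g,env.get_force())
C=env.camera('scene')
env.grip(.07); env.dwell(.3)
env.movel(env.get_tcp_pos()+.13*up,.15)
env.movel(env.get_tcp_pos()+np.array([-.1,.2,.0]),.25)
print(env.get_time(),env.get_tcp_pos())
D=env.camera('scene');T=env.camera('top')
r=lambda i:cv2.resize(i,(400,400),interpolation=2)
cv2.imwrite('pics/s6.png',np.hstack([r(D[160:320,240:400]),r(T[140:300,260:420])]))
E
```

```text
False [-2.47835784e-04  1.92379621e-05  2.20468160e-02] [-0.05878955 -0.56038485 -0.50228159]
True [ 1.43116725e-05  9.00029143e-05 -2.16403924e-05] [-1.06358883  1.15679414  5.05344558]
28.175 [0.55603149 0.11097515 0.30026606]
```

View pics/s6.png

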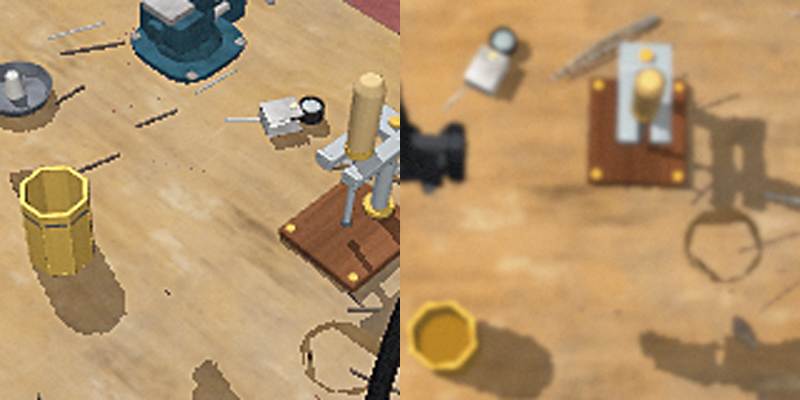

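The burr hangs upright in the fork as before (handle top at about (370,80) left, (649,85) right). The pot stands upright at (55,190) left and (443,335) right, and the gripper is clear of everything.

```bash
python3 -c "
from cell import env
print(env.job_done())"
```

```text
the job is handed in; nothing more can be done
None
```

I stood the pot upright, dipped the burr to the wax with a light touch, hung it back in the fork, and handed the job in at about 28 s of the 66 s; the jar, brush and screwdriver were not touched, and no verdict came back.

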